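# Restock the finishing caddy, oldest wax first

### The arm

A 6-joint arm with a two-finger parallel gripper is mounted at the origin on the work surface. World frame = base frame: x ahead of the robot, y to its left, z up, the work surface at z = 0. Lengths are in mm, angles in rad, forces in N, time in s.
With the tool pointing down it reaches from about 350 to 875 mm from the base axis. Payload 4.2 kg.
Tool frame: the origin (TCP) lies between the finger pads; the fingertips stand 25 mm ahead of it and the grasp point (between the pads) lies 6 mm ahead of it; z points along the fingers, y is the line along which they close (so a half turn about z gives the same grasp; the last joint's range is limited). The gripper opens to 85 mm and grips with 20 to 120 N. Pads are 22 mm wide; open, the fingers measure 114 mm over their backs; the gripper's body (76 mm by 85 mm) begins 54 mm behind the grasp point. The pads swing forward as they close: fully open they stand 13 mm farther back than shut.
Start: joints at [-0.943, 0.385, 0.008, 0, -1.194, -0.259], TCP at [225.324, -582.948, 256.312] pointing down, gripper open.
Joint ranges: [-3.14, 3.14], [-1.21, 2.06], [-1.07, 1.41], [-3.16, 2.05], [-2.99, -0.16], [-3.1, 3.1]. Speed limits (rad/s): [2.79, 2.79, 3.14, 3.14, 3.14, 3.14].

### API

Orientations are given as a unit quaternion [x, y, z, w].
In Python, from bench import read_state, get_image, job_done gives the robot as it stands.
- The arm moves only by the tool play_rows, never from a script. Its argument "series" is a list of rows, each a list of 6 numbers: the shift along the world's x, y, z in mm, then the turn, a rotation vector about the world's x, y, z in units of 6 degrees (1.0 is 6 degrees). A call has 1 to 20 rows; each row shifts and turns the commanded pose from where the row before left it; what a row does not reach is not made up. A row lasts 1/12 s, in which the tool goes at most 41.7 mm and 7.16 degrees, less where a joint would pass 70% of its speed; a pose out of reach is approached as far as the arm can. A call is refused whole if a number of a shift passes 41.7 or a number of a turn 1, either way. A call with a gripper value outside its range is refused whole. "gripper" is the opening, from 0 (shut) to 1 (fully open), set as the call begins (left out, the last holds). The fingers move at their own pace and stop on an object; the grip force is fixed at half the most. Time passes only in rows, so rows that do not move let the fingers close. It gives the time, the measured TCP pose, the force, the opening and the grip force at its end, in the units of the state.
- read_state(): the state, without advancing time (a new reading comes with each control period).
- get_image(name): name is "scene" or "top"; returns a dict with "image" (384x512x3 uint8, red, green, blue), "fx", "fy", "cx", "cy" (pixels), "eye" and "rotation" of the camera in the world. Camera axes: x right, y down, z forward; pixel columns grow to the right and rows downward; lengths in mm; the calibration is good to about 2 mm. A picture is of the moment at which its call begins. There is no depth.
- job_done(): hands the job in; it is judged then, once.
The state is a dict: "clock": time; "joints": joint angles; "joint_vel": joint speeds; "joint_efforts": joint torques, N m; "position": TCP position; "ee_rot": TCP orientation; "contact_force": force on the tool from outside, world axes, zero at the start; "wrist_torque": the same for the moment, N m; "gripper_width": finger opening in mm; "grasp_force": force on a finger pad.
Only numpy, scipy, OpenCV 4.12 (cv2) and the standard library are available. Lean on these libraries where they do the work, as an engineer would, in place of code of your own. Each camera call takes 0.05 s, during which the arm holds its last target. There are 200 camera calls.

### The job

Restock the finishing caddy: first bring the older wax tin, which stands at the back of the wax tray, forward to the front of the row by its low lip, then stand the two new round wax tins from the bench behind it in the same row. Stand the two new oil bottles from the bench in the two empty cells of the bottle rack, one in each. Set everything down upright and without dropping it, and leave the square nib tin, the dropper bottle and the oil bottle already in the rack where they are.

Things in the scene. Friction and masses are not known exactly. Their poses are not given: they have to be found in the camera images.
- wax_tray: Plywood tray for a row of three wax tins, fixed in the brown caddy (262 x 212, rim 24 above bench), parallel to the bottle rack, 98 between centres (sides vary). mm: Inside 222 long (x) by 76 wide (y), walls 4. Origin: centre of underside, 8 above bench; tins stand at z 4. Tops above origin: sides 22, low front lip (-x, robot side) 12, back board 38. Tin places: x about -76 (front), 0, +76 (back).
- bottle_rack: Plywood rack fixed in the caddy beside the wax tray. Three cells in line along its x, centres at x = -75, 0, +75 mm, y = 0, each 70 long by 62 wide inside; walls and partitions 4 thick, tops 26 above the origin. Origin: centre of its underside, 8 above the bench; bottles stand at z = 4 in its frame. The front cell (-x) already holds an oil bottle; the other two are empty.
- stock_bottle: The oil bottle already in the front cell of the bottle rack, to be left there: round amber glass oil bottle with a paper band and a flat black screw cap, closed, standing upright: straight body 44 mm diameter (45 mm at the band) up to 58 mm height, shoulder to 68 mm, cap 29 mm diameter, 84 mm tall in all, 0.1 to 0.2 kg. Origin: centre of its underside, z up. 
- old_tin: The older wax tin, the only one in the wax tray at the start, near its back end: plain aluminium round wax tin with a slip lid, standing upright: 60 mm diameter at the lid (the upper 18 mm), 58 mm below, 52 mm tall, 0.1 to 0.21 kg. Origin: centre of its underside, z up. Looks like the new ones; known by its place.
- new_tin_1: New wax tin, loose on the bench outside the caddy: plain aluminium round wax tin with a slip lid, standing upright: 60 mm diameter at the lid (the upper 18 mm), 58 mm below, 52 mm tall, 0.1 to 0.21 kg. Origin: centre of its underside, z up. The two new tins are alike and interchangeable.
- new_tin_2: New wax tin, loose on the bench outside the caddy: plain aluminium round wax tin with a slip lid, standing upright: 60 mm diameter at the lid (the upper 18 mm), 58 mm below, 52 mm tall, 0.1 to 0.21 kg. Origin: centre of its underside, z up. The two new tins are alike and interchangeable.
- new_bottle_1: New oil bottle, loose on the bench outside the caddy: round amber glass oil bottle with a paper band and a flat black screw cap, closed, standing upright: straight body 44 mm diameter (45 mm at the band) up to 58 mm height, shoulder to 68 mm, cap 29 mm diameter, 84 mm tall in all, 0.1 to 0.2 kg. Origin: centre of its underside, z up. The two new bottles are alike and interchangeable.
- new_bottle_2: New oil bottle, loose on the bench outside the caddy: round amber glass oil bottle with a paper band and a flat black screw cap, closed, standing upright: straight body 44 mm diameter (45 mm at the band) up to 58 mm height, shoulder to 68 mm, cap 29 mm diameter, 84 mm tall in all, 0.1 to 0.2 kg. Origin: centre of its underside, z up. The two new bottles are alike and interchangeable.
- nib_tin: Look-alike to leave alone on the bench: a SQUARE aluminium nib tin, 56 x 56 mm, 42 mm tall. Origin: centre of its underside, z up.
- dropper: Look-alike to leave alone on the bench: a slimmer amber dropper bottle, 32 mm diameter, with a narrow rubber bulb on top instead of a flat cap, 94 mm tall in all. Origin: centre of its underside, z up.

How it is judged:
By the outcome, as a careful person would: the job done as asked, in the order asked, and still so for the second after the job is handed in, with the robot touching nothing.
It also fails if it takes over 134 s, if anything falls off the work surface, if the arm or the gripper's body presses on something with over 40 N, if the wrist force passes 120 N, or if a joint passes its speed limit or range.

## Working session

There is one attempt and no reset: what is moved stays moved. The work goes in short steps, Python scripts to look and compute and a tool call to move; the robot and the scene stay as the last step left them, time stands still between calls to the robot, and variables do not carry over. Pictures are saved under pics/ and viewed, at most 14 in all, crops included, and the job is handed in when it is done.

Besides the shell and the picture viewer there is one more tool, called after "Call:" in YAML: its name, and indented under it one key for each argument. play_rows: Moves the arm, as the interface text tells. Its arguments: {"type":"object","properties":{"series":{"type":"array","items":{"type":"array","items":{"type":"number"}}},"gripper":{"type":"number"}},"required":["series"]}

```bash
mkdir -p pics
cat > h.py <<'E'
import numpy as np, cv2
from bench import read_state, get_image, job_done
def snap(n,f):
    d=get_image(n); cv2.imwrite('pics/'+f,d['image'][:,:,::-1]); 
    np.savez('pics/'+f+'.npz',**{k:np.array(v) for k,v in d.items()}); return d
def ray(d,u,v,z):
    R=np.array(d['rotation']);e=np.array(d['eye'])
    r=R@np.array([(u-d['cx'])/d['fx'],(v-d['cy'])/d['fy'],1]); return e+r*(z-e[2])/r[2]
def proj(d,p):
    q=np.array(d['rotation']).T@(np.array(p)-d['eye']); return d['cx']+d['fx']*q[0]/q[2], d['cy']+d['fy']*q[1]/q[2]
E
python3 - <<'E'
from h import *
for n in('top','scene'):
    d=snap(n,n+'0.png'); print(n,d['fx'],d['cx'],d['cy'],d['eye'],np.array(d['rotation']).round(3).tolist())
    cv2.imwrite('pics/'+n+'0b.png',cv2.resize(d['image'][:,:,::-1],(800,600),interpolation=cv2.INTER_CUBIC))
print(read_state())
E
```

```text
top 451.49299125552386 252.05387052401042 194.76484095437095 [ 373.18819608  -26.92031319 1162.07184991] [-0.697, 0.714, -0.052, 0.046]
scene 350.48859937806475 254.63933809025002 191.3885531109176 [ 892.77196793 -461.88693397  668.06443458] [0.887, 0.301, -0.111, -0.332]
{'clock': 0.1, 'joints': array([-9.43378022e-01,  3.85486283e-01,  6.78201089e-03, -4.45004737e-04,
       -1.19399546e+00, -2.58577920e-01]), 'joint_vel': array([ 0.00091375, -0.00232322,  0.00261518,  0.00267828, -0.00031697,
        0.00072637]), 'joint_efforts': array([-2.19789981e-03, -3.93316698e+01,  1.88928330e+01,  4.19796333e+00,
       -2.56633379e-03,  2.52903298e-06]), 'position': array([ 225.17653329, -582.52951265,  255.33307789]), 'ee_rot': array([-1.83295827e-01,  9.83057318e-01,  9.48487125e-04, -2.21096358e-04]), 'contact_force': array([ 0.8212495 ,  0.621698  , -0.14856965]), 'wrist_torque': array([0.03357984, 0.00927478, 0.04168413]), 'grasp_force': 0.0, 'gripper_width': 85.47625116871849}
```

View pics/top0b.png

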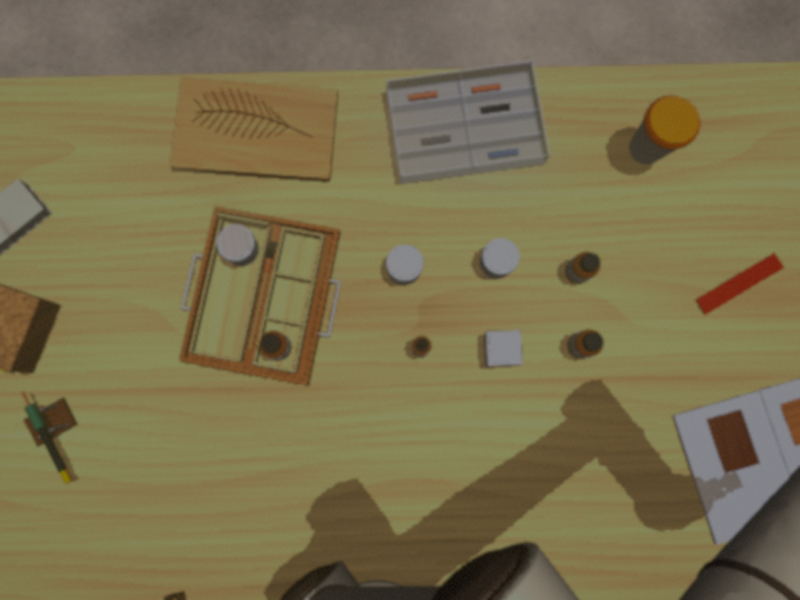

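View pics/scene0b.png

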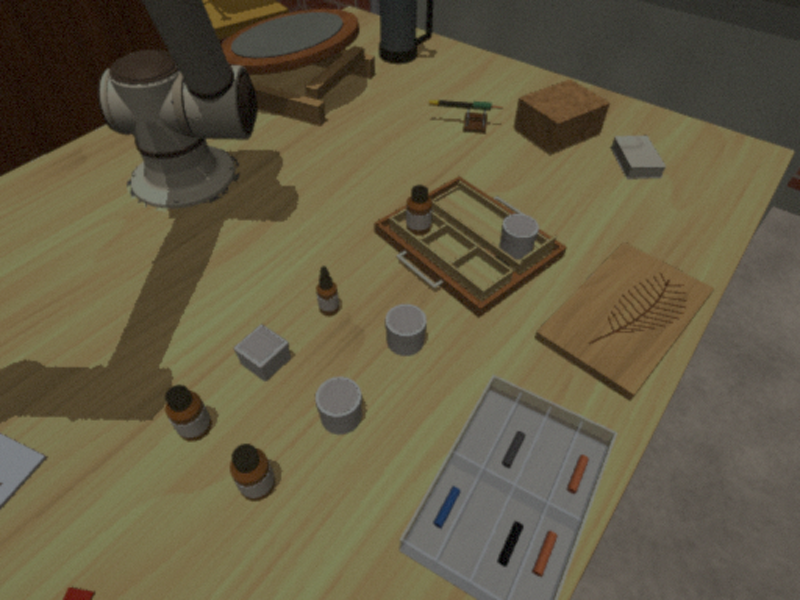

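The top view shows the old tin at (237,243), the new tins at (404,264) and (499,257), the nib tin at (503,348) and the dropper at (419,346). The new bottle caps are at (587,265) and (588,343), and the stock bottle is at (275,345). The tray is the left row of the caddy. Next I compute positions and check the caddy pose with an overlay.

```bash
cat > m.py <<'E'
from h import *
d=dict(np.load('pics/top0.png.npz')); im=d['image']; s=.64
hsv=cv2.cvtColor(im,cv2.COLOR_RGB2HSV)
def cen(u,v,z,mask,r=14):
    u,v=u*s,v*s; Y,X=np.mgrid[:384,:512]; m=mask&(np.hypot(X-u,Y-v)<r)
    n,l,st,c=cv2.connectedComponentsWithStats(m.astype(np.uint8)); k=1+st[1:,4].argmax()
    return ray(d,*c[k],z)[:2].round(1),st[k].tolist(),c[k].round(1)
gray=(hsv[...,1]<60)&(hsv[...,2]>105); dark=hsv[...,2]<60
for n,u,v,z in(('old',237,243,62),('t1',404,264,50),('t2',499,257,50)): print(n,*cen(u,v,z,gray),ray(d,u*s,v*s,z)[:2].round(1))
for n,u,v,z in(('b1',589,262,84),('b2',592,342,84),('st',273,343,96),('dr',422,344,94)): print(n,*cen(u,v,z,dark,8),ray(d,u*s,v*s,z)[:2].round(1))
C=np.array([ray(d,u*s,v*s,24)[:2] for u,v in((216,208),(340,231),(308,384),(181,360))]) # BL,BR,FR,FL
c=C.mean(0); ax=C[0]+C[1]-C[2]-C[3]; yaw=np.arctan2(ax[1],ax[0]); print(c,np.degrees(yaw),np.linalg.norm(ax)/2)
import sys
R=np.array([[np.cos(yaw),-np.sin(yaw)],[np.sin(yaw),np.cos(yaw)]])
ty=45.5; ry=ty-98
k=4; x0,y0=110,125; big=cv2.resize(im[y0:y0+130,x0:x0+120,::-1],None,fx=k,fy=k,interpolation=cv2.INTER_CUBIC)
def rect(cx,cy,w,h,z,col):
    P=[]
    for a,b in((1,1),(1,-1),(-1,-1),(-1,1)):
        p=c+R@[cx+a*w/2,cy+b*h/2]; u,v=proj(d,[*p,z]); P.append([(u-x0+.5)*k,(v-y0+.5)*k])
    cv2.polylines(big,[np.int32(P)],True,col,1)
rect(0,0,262,212,24,(255,0,0)); rect(0,ty,222,76,30,(0,0,255))
for x in(-75,0,75): rect(x,ry,70,62,34,(0,255,0))
cv2.imwrite('pics/ov.png',big)
for n,x,y in(('front',-76,ty),('mid',0,ty),('back',76,ty),('cmid',0,ry),('cback',75,ry)): print(n,(c+R@[x,y]).round(1))
E
python3 m.py
```

```text
Traceback (most recent call last):
  File "m.py", line 9, in <module>
    for n,u,v,z in(('old',237,243,62),('t1',404,264,50),('t2',499,257,50)): print(n,*cen(u,v,z,gray),ray(d,u*s,v*s,z)[:2].round(1))
                                                                                     ~~~^^^^^^^^^^^^
  File "m.py", line 7, in cen
    return ray(d,*c[k],z)[:2].round(1),st[k].tolist(),c[k].round(1)
           ~~~^^^^^^^^^^^
  File "h.py", line 8, in ray
    r=R@np.array([(u-d['cx'])/d['fx'],(v-d['cy'])/d['fy'],1]); return e+r*(z-e[2])/r[2]
      ~^~~~~~~~~~~~~~~~~~~~~~~~~~~~~~~~~~~~~~~~~~~~~~~~~~~~~~
ValueError: matmul: Input operand 1 has a mismatch in its core dimension 0, with gufunc signature (n?,k),(k,m?)->(n?,m?) (size 3 is different from 4)
```

Rotation is a quaternion.

```bash
sed -i "s/np.array(d\['rotation'\])/Rot.from_quat(d['rotation']).as_matrix()/; 1a from scipy.spatial.transform import Rotation as Rot" h.py; python3 m.py
```

```text
old [634.1 212.5] [138, 143, 26, 24, 463] [150.1 154.7] [631.9 208.6]
t1 [598.2 -57. ] [247, 156, 24, 23, 448] [258.7 167.4] [594.1 -56.6]
t2 [ 605.  -212.5] [309, 152, 24, 24, 451] [320.4 163.3] [ 602.1 -209.7]
b1 [ 583.1 -343.2] [371, 163, 12, 11, 96] [376.6 168. ] [ 583.9 -344.2]
b2 [ 459.8 -340. ] [373, 213, 12, 12, 106] [378.5 218.5] [ 458.9 -341. ]
st [468.5 150.5] [167, 214, 12, 12, 108] [172.8 219.4] [468. 146.]
dr [460.7 -78.1] [266, 217, 8, 7, 35] [269.5 220.4] [461.2 -79.5]
[553.96800677 176.48041072] -12.197724200338751 256.04459152565005
front [489.3 237. ]
mid [563.6 221. ]
back [637.9 204.9]
cmid [542.9 125.2]
cback [616.2 109.3]
```

View pics/ov.png

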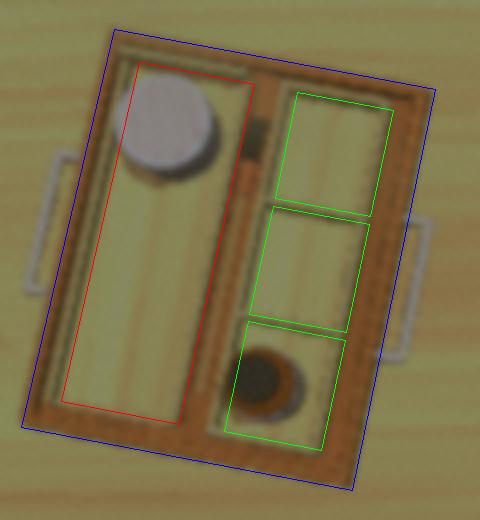

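The overlay shows the yaw is right, but the tray and rack look about 5 mm further left than I drew them. I'll check a +5 mm shift on an enhanced crop.

```bash
sed -i 's/ty=45.5/ty=50.5/; s/k=4; x0,y0=110,125/k=5; x0,y0=110,128/; s/y0:y0+130/y0:y0+119/' m.py; sed -i "s/^def rect/big=cv2.convertScaleAbs(big,alpha=1.5)\ndef rect/" m.py; python3 m.py | tail -5
```

```text
front [490.4 241.9]
mid [564.6 225.8]
back [638.9 209.8]
cmid [543.9 130.1]
cback [617.2 114.2]
```

View pics/ov.png

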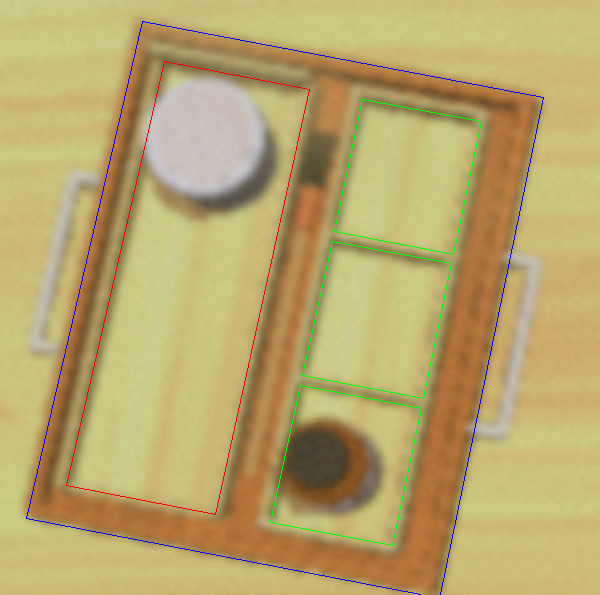

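Call:
play_rows:
  series:
    - [10.2,19.9,0,0,0,-0.139]
    - [10.2,19.9,0,0,0,-0.139]
    - [10.2,19.9,0,0,0,-0.139]
    - [10.2,19.9,0,0,0,-0.139]
    - [10.2,19.9,0,0,0,-0.139]
    - [10.2,19.9,0,0,0,-0.139]
    - [10.2,19.9,0,0,0,-0.139]
    - [10.2,19.9,0,0,0,-0.139]
    - [10.2,19.9,0,0,0,-0.139]
    - [10.2,19.9,0,0,0,-0.139]
    - [10.2,19.9,0,0,0,-0.139]
    - [10.2,19.9,0,0,0,-0.139]
    - [10.2,19.9,0,0,0,-0.139]
    - [10.2,19.9,0,0,0,-0.139]
    - [10.2,19.9,0,0,0,-0.139]
    - [10.2,19.9,0,0,0,-0.139]
    - [10.2,19.9,0,0,0,-0.139]
    - [10.2,19.9,0,0,0,-0.139]
    - [10.2,19.9,0,0,0,-0.139]
    - [10.2,19.9,0,0,0,-0.139]
  gripper: 1

```text
clock: 1.77
position: [429.4, -183.8, 256.0]
ee_rot: [-0.038, 0.999, 0.0, -0.0]
contact_force: [0.4, -0.4, 0.0]
gripper_width: 85.3
grasp_force: 0.0
```

Call:
play_rows:
  series:
    - [10.2,19.9,-5,0,0,-0.139]
    - [10.2,19.9,-5,0,0,-0.139]
    - [10.2,19.9,-5,0,0,-0.139]
    - [10.2,19.9,-5,0,0,-0.139]
    - [10.2,19.9,-5,0,0,-0.139]
    - [10.2,19.9,-5,0,0,-0.139]
    - [10.2,19.9,-5,0,0,-0.139]
    - [10.2,19.9,-5,0,0,-0.139]
    - [10.2,19.9,-5,0,0,-0.139]
    - [10.2,19.9,-5,0,0,-0.139]
    - [10.2,19.9,-5,0,0,-0.139]
    - [10.2,19.9,-5,0,0,-0.139]
    - [10.2,19.9,-5,0,0,-0.139]
    - [10.2,19.9,-5,0,0,-0.139]
    - [10.2,19.9,-5,0,0,-0.139]
    - [10.2,19.9,-5,0,0,-0.139]
    - [10.2,19.9,-5,0,0,-0.139]
    - [10.2,19.9,-5,0,0,-0.139]
    - [0,0,0,0,0,-0.139]
    - [0,0,0,0,0,-0.139]

```text
clock: 3.43
position: [612.6, 173.9, 164.9]
ee_rot: [0.106, 0.994, -0.001, -0.001]
contact_force: [0.2, -1.2, 1.0]
gripper_width: 85.4
grasp_force: 0.0
```

Call:
play_rows:
  series:
    - [5.4,9.6,0,0,0,0]
    - [5.4,9.6,0,0,0,0]
    - [5.4,9.7,0,0,0,0]
    - [5.3,9.7,0,0,0,0]
    - [0,0,-10,0,0,0]
    - [0,0,-15,0,0,0]
    - [0,0,-15,0,0,0]
    - [0,0,-12,0,0,0]
    - [0,0,-8,0,0,0]
    - [0,0,0,0,0,0]

```text
clock: 4.27
position: [633.2, 211.2, 103.6]
ee_rot: [0.107, 0.994, -0.001, -0.002]
contact_force: [-0.1, -0.1, -0.3]
gripper_width: 85.4
grasp_force: 0.0
```

Run:
```python
from h import *
out=[]
for n in('top','scene'):
    d=snap(n,n+'1.png'); u,v=proj(d,[634,212,60]); u,v=int(u),int(v); im=d['image'][max(0,v-60):v+60,max(0,u-60):u+60,::-1]
    out.append(cv2.resize(im,(400,400),interpolation=cv2.INTER_CUBIC))
cv2.imwrite('pics/c1.png',np.hstack(out))
s=read_state(); print(s['position'],s['clock'])
```

```text
[634.63096702 211.76891891 106.24194135] 4.3667
```

View pics/c1.png

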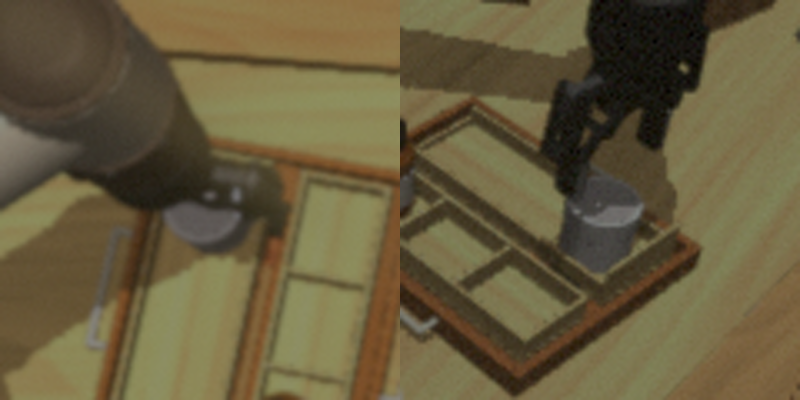

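The crops show the fingers straddling the old tin, so I go down and grip.

Call:
play_rows:
  series:
    - [0,0,-10,0,0,0]
    - [0,0,-10,0,0,0]
    - [0,0,-10,0,0,0]
    - [0,0,-9,0,0,0]
    - [0,0,-6,0,0,0]
    - [0,0,-4,0,0,0]
    - [0,0,0,0,0,0]
    - [0,0,0,0,0,0]

```text
clock: 5.03
position: [634.5, 211.9, 57.2]
ee_rot: [0.106, 0.994, -0.0, -0.0]
contact_force: [-0.4, -0.6, -0.6]
gripper_width: 85.2
grasp_force: 0.0
```

Call:
play_rows:
  series:
    - [0,0,0,0,0,0]
    - [0,0,0,0,0,0]
    - [0,0,0,0,0,0]
    - [0,0,0,0,0,0]
    - [0,0,0,0,0,0]
    - [0,0,0,0,0,0]
    - [0,0,0,0,0,0]
    - [0,0,0,0,0,0]
  gripper: 0

```text
clock: 5.7
position: [635.2, 212.1, 58.6]
ee_rot: [0.106, 0.994, 0.0, 0.001]
contact_force: [-0.6, -0.0, 5.6]
gripper_width: 57.9
grasp_force: 64.7
```

Call:
play_rows:
  series:
    - [0,0,4,0,0,0]
    - [0,0,8,0,0,0]
    - [0,0,8,0,0,0]
    - [0,0,5,0,0,0]
    - [-8,1.7,0,0,0,0]
    - [-16,3.3,0,0,0,0]
    - [-16,3.3,0,0,0,0]
    - [-16,3.3,0,0,0,0]
    - [-16,3.3,0,0,0,0]
    - [-16,3.3,0,0,0,0]
    - [-16,3.3,0,0,0,0]
    - [-16,3.3,0,0,0,0]
    - [-16,3.3,0,0,0,0]
    - [-8,1.7,0,0,0,0]
    - [0,0,0,0,0,0]
    - [0,0,-6,0,0,0]
    - [0,0,-6,0,0,0]
    - [0,0,-5,0,0,0]
    - [0,0,0,0,0,0]
    - [0,0,0,0,0,0]

```text
clock: 7.37
position: [490.6, 241.2, 64.4]
ee_rot: [0.107, 0.994, -0.001, -0.001]
contact_force: [0.2, 0.2, -1.7]
gripper_width: 58.3
grasp_force: 64.4
```

```bash
cat > look.py <<'E'
import sys
from h import *
# look.py tag x y z
t=sys.argv[1]; p=[float(a) for a in sys.argv[2:5]]; out=[]
for n in('top','scene'):
    d=snap(n,n+t+'.png'); u,v=proj(d,p); u,v=int(u),int(v); im=d['image'][max(0,v-60):v+60,max(0,u-60):u+60,::-1]
    out.append(cv2.resize(im,(400,400),interpolation=cv2.INTER_CUBIC))
cv2.imwrite('pics/c'+t+'.png',np.hstack(out))
P=np.mean([read_state()['position'] for _ in range(1)],0); print(P)
E
python3 look.py 2 490 242 50
```

```text
[490.79417114 241.53900295  65.08525962]
```

View pics/c2.png

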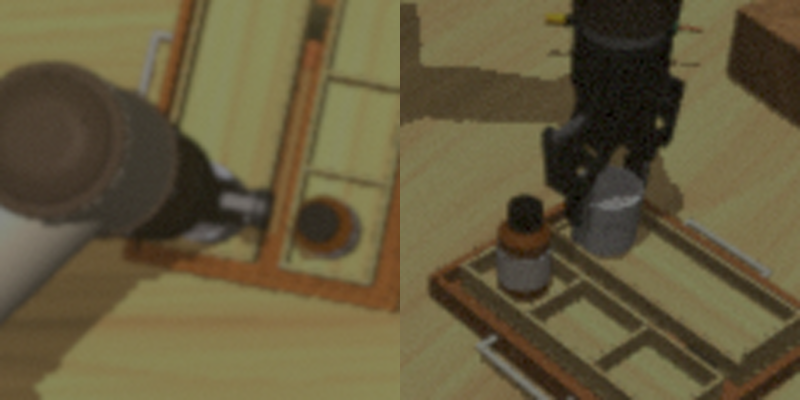

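The tin is upright above the tray's front place. I lower it gently and release.

Call:
play_rows:
  series:
    - [0,0,-3,0,0,0]
    - [0,0,-2,0,0,0]
    - [0,0,-1.5,0,0,0]
    - [0,0,-1,0,0,0]
    - [0,0,0,0,0,0]
    - [0,0,0,0,0,0]

```text
clock: 7.97
position: [490.4, 241.6, 58.5]
ee_rot: [0.106, 0.994, -0.0, 0.0]
contact_force: [-2.3, -1.6, 4.7]
gripper_width: 57.8
grasp_force: 65.0
```

Call:
play_rows:
  series:
    - [0,0,0,0,0,0]
    - [0,0,0,0,0,0]
    - [0,0,0,0,0,0]
    - [0,0,0,0,0,0]
    - [0,0,0,0,0,0]
    - [0,0,0,0,0,0]
    - [0,0,5,0,0,0]
    - [0,0,10,0,0,0]
    - [0,0,20,0,0,0]
    - [0,0,25,0,0,0]
    - [0,0,25,0,0,0]
    - [0,0,20,0,0,0]
    - [0,0,15,0,0,0]
    - [0,0,5,0,0,0]
  gripper: 1

```text
clock: 9.13
position: [491.7, 242.5, 186.8]
ee_rot: [0.106, 0.994, 0.002, 0.003]
contact_force: [1.0, 0.6, 0.9]
gripper_width: 85.3
grasp_force: 0.0
```

Call:
play_rows:
  series:
    - [4,-11,0,0,0,0]
    - [8,-22,0,0,0,0]
    - [8,-22,0,0,0,0]
    - [8,-22,0,0,0,0]
    - [8,-22,0,0,0,0]
    - [8,-22,0,0,0,0]
    - [8,-22,0,0,0,0]
    - [8,-22,0,0,0,0]
    - [8,-22,0,0,0,0]
    - [8,-22,0,0,0,0]
    - [8,-22,0,0,0,0]
    - [8,-22,0,0,0,0]
    - [8,-22,0,0,0,0]
    - [8,-23,0,0,0,0]
    - [0,0,0,0,0,0]

```text
clock: 10.38
position: [598.5, -60.2, 181.3]
ee_rot: [0.109, 0.994, -0.001, -0.001]
contact_force: [0.5, 1.0, 0.3]
gripper_width: 85.3
grasp_force: 0.0
```

Run:
```python
from h import *
d=snap('top','top3.png'); cv2.imwrite('pics/t3.png',cv2.resize(d['image'][120:300,100:400,::-1],(800,480),interpolation=cv2.INTER_CUBIC))
print(read_state()['position'],proj(d,[490.4,241.6,64]))
```

```text
[597.91117762 -58.70599435 181.26887356] (np.float64(137.56892726972174), np.float64(212.38647343158016))
```

View pics/t3.png

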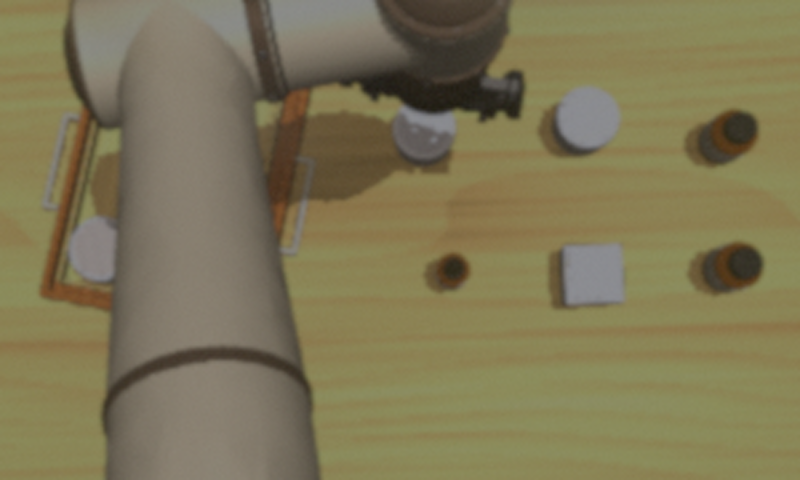

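The old tin is now in the front place, at (95,250) in this crop. Next I grasp new tin 1.

Call:
play_rows:
  series:
    - [0,1.5,-10,0,0,0]
    - [0,0,-18,0,0,0]
    - [0,0,-20,0,0,0]
    - [0,0,-20,0,0,0]
    - [0,0,-20,0,0,0]
    - [0,0,-18,0,0,0]
    - [0,0,-14,0,0,0]
    - [0,0,-9,0,0,0]
    - [0,0,-5,0,0,0]
    - [0,0,0,0,0,0]
    - [0,0,0,0,0,0]

```text
clock: 11.35
position: [598.6, -54.5, 49.0]
ee_rot: [0.106, 0.994, -0.0, 0.0]
contact_force: [0.0, -0.1, 0.1]
gripper_width: 85.4
grasp_force: 0.0
```

Call:
play_rows:
  series:
    - [0,0,0,0,0,0]
    - [0,0,0,0,0,0]
    - [0,0,0,0,0,0]
    - [0,0,0,0,0,0]
    - [0,0,0,0,0,0]
    - [0,0,0,0,0,0]
    - [0,0,0,0,0,0]
    - [0,0,0,0,0,0]
  gripper: 0

```text
clock: 12.02
position: [599.4, -54.9, 50.4]
ee_rot: [0.106, 0.994, 0.0, 0.001]
contact_force: [-0.7, -0.7, 6.3]
gripper_width: 58.2
grasp_force: 64.9
```

Call:
play_rows:
  series:
    - [0,0,5,0,0,0]
    - [0,0,10,0,0,0]
    - [0,0,20,0,0,0]
    - [0,0,25,0,0,0]
    - [0,0,20,0,0,0]
    - [0,0,10,0,0,0]
    - [0,0,5,0,0,0]
    - [1,10,0,0,0,0]
    - [3,20,0,0,0,0]
    - [3,20,0,0,0,0]
    - [3,20,0,0,0,0]
    - [3,20,0,0,0,0]
    - [3,20,0,0,0,0]
    - [3,20,0,0,0,0]
    - [3,20,0,0,0,0]
    - [3,20,0,0,0,0]
    - [3,20,0,0,0,0]
    - [3,20,0,0,0,0]
    - [3,20,0,0,0,0]
    - [3,20,0,0,0,0]

```text
clock: 13.68
position: [634.3, 196.5, 141.6]
ee_rot: [0.107, 0.994, -0.001, -0.002]
contact_force: [-0.3, -0.5, -2.0]
gripper_width: 58.1
grasp_force: 64.5
```

Call:
play_rows:
  series:
    - [1,10,0,0,0,0]
    - [1,5,0,0,0,0]
    - [0,0,0,0,0,0]
    - [0,0,-10,0,0,0]
    - [0,0,-18,0,0,0]
    - [0,0,-18,0,0,0]
    - [0,0,-12,0,0,0]
    - [0,0,-6,0,0,0]
    - [0,0,0,0,0,0]
    - [0,0,0,0,0,0]

```text
clock: 14.52
position: [637.8, 209.7, 79.9]
ee_rot: [0.107, 0.994, -0.0, 0.0]
contact_force: [0.0, -0.3, -0.9]
gripper_width: 57.9
grasp_force: 64.6
```

Call:
play_rows:
  series:
    - [0,0,-4,0,0,0]
    - [0,0,-4,0,0,0]
    - [0,0,-3,0,0,0]
    - [0,0,-2,0,0,0]
    - [0,0,0,0,0,0]
    - [0,0,0,0,0,0]

```text
clock: 15.02
position: [637.4, 210.2, 66.8]
ee_rot: [0.106, 0.994, -0.0, -0.0]
contact_force: [0.5, -0.2, -0.5]
gripper_width: 58.0
grasp_force: 64.6
```

```bash
python3 look.py 4 638 210 50
```

```text
[637.5546964  210.24758049  67.01146572]
```

View pics/c4.png

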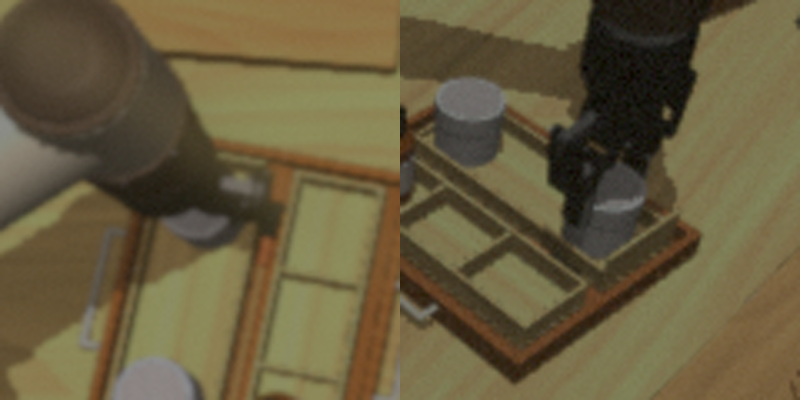

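The tin is inside the tray's back place and upright. I lower it to contact.

Call:
play_rows:
  series:
    - [0,0,-2,0,0,0]
    - [0,0,-1.5,0,0,0]
    - [0,0,-1,0,0,0]
    - [0,0,0,0,0,0]
    - [0,0,0,0,0,0]

```text
clock: 15.53
position: [637.4, 210.1, 62.5]
ee_rot: [0.106, 0.994, -0.0, -0.0]
contact_force: [-1.1, -0.4, 0.8]
gripper_width: 58.0
grasp_force: 64.7
```

Call:
play_rows:
  series:
    - [0,0,-0.7,0,0,0]
    - [0,0,0,0,0,0]
    - [0,0,0,0,0,0]

```text
clock: 15.78
position: [637.3, 210.1, 62.5]
ee_rot: [0.106, 0.994, -0.0, 0.0]
contact_force: [-4.1, -0.7, 6.8]
gripper_width: 57.9
grasp_force: 65.2
```

Call:
play_rows:
  series:
    - [0,0,0,0,0,0]
    - [0,0,0,0,0,0]
    - [0,0,0,0,0,0]
    - [0,0,0,0,0,0]
    - [0,0,0,0,0,0]
    - [0,0,0,0,0,0]
    - [0,0,5,0,0,0]
    - [0,0,10,0,0,0]
    - [0,0,20,0,0,0]
    - [0,0,25,0,0,0]
    - [0,0,25,0,0,0]
    - [0,0,15,0,0,0]
    - [0,0,5,0,0,0]
  gripper: 1

```text
clock: 16.87
position: [639.1, 210.9, 171.6]
ee_rot: [0.106, 0.994, 0.002, 0.003]
contact_force: [1.0, -1.1, -0.1]
gripper_width: 85.3
grasp_force: 0.0
```

Call:
play_rows:
  series:
    - [-1,-12.5,0,0,0,0]
    - [-1.6,-24,0,0,0,0]
    - [-1.8,-24,0,0,0,0]
    - [-1.8,-24,0,0,0,0]
    - [-1.8,-24,0,0,0,0]
    - [-1.8,-24,0,0,0,0]
    - [-1.8,-24,0,0,0,0]
    - [-1.8,-24,0,0,0,0]
    - [-1.8,-24,0,0,0,0]
    - [-1.8,-24,0,0,0,0]
    - [-1.8,-24,0,0,0,0]
    - [-1.8,-24,0,0,0,0]
    - [-1.8,-24,0,0,0,0]
    - [-1.8,-24,0,0,0,0]
    - [-1.8,-24,0,0,0,0]
    - [-1.8,-24,0,0,0,0]
    - [-1.8,-24,0,0,0,0]
    - [-1.8,-24,0,0,0,0]
    - [-1,-2,0,0,0,0]
    - [0,0,0,0,0,0]

```text
clock: 18.53
position: [603.3, -214.0, 165.1]
ee_rot: [0.108, 0.994, 0.0, -0.002]
contact_force: [-0.3, 0.3, 0.9]
gripper_width: 85.3
grasp_force: 0.0
```

Down 117 mm to grip tin 2.

Call:
play_rows:
  series:
    - [1,1,-10,0,0,0]
    - [0,0,-18,0,0,0]
    - [0,0,-20,0,0,0]
    - [0,0,-20,0,0,0]
    - [0,0,-18,0,0,0]
    - [0,0,-15,0,0,0]
    - [0,0,-10,0,0,0]
    - [0,0,-6,0,0,0]
    - [0,0,0,0,0,0]
    - [0,0,0,0,0,0]

```text
clock: 19.37
position: [606.3, -211.0, 49.7]
ee_rot: [0.106, 0.994, -0.0, 0.0]
contact_force: [0.1, 0.2, 1.1]
gripper_width: 85.4
grasp_force: 0.0
```

Call:
play_rows:
  series:
    - [0,0,0,0,0,0]
    - [0,0,0,0,0,0]
    - [0,0,0,0,0,0]
    - [0,0,0,0,0,0]
    - [0,0,0,0,0,0]
    - [0,0,0,0,0,0]
    - [0,0,0,0,0,0]
    - [0,0,0,0,0,0]
  gripper: 0

```text
clock: 20.03
position: [607.1, -211.7, 51.6]
ee_rot: [0.106, 0.994, -0.0, 0.002]
contact_force: [-1.3, -0.0, 5.0]
gripper_width: 57.8
grasp_force: 64.8
```

Call:
play_rows:
  series:
    - [0,0,5,0,0,0]
    - [0,0,10,0,0,0]
    - [0,0,20,0,0,0]
    - [0,0,25,0,0,0]
    - [0,0,25,0,0,0]
    - [0,0,20,0,0,0]
    - [0,0,10,0,0,0]
    - [-1,10,0,0,0,0]
    - [-2,20,0,0,0,0]
    - [-2,20,0,0,0,0]
    - [-2,20,0,0,0,0]
    - [-2,20,0,0,0,0]
    - [-2,20,0,0,0,0]
    - [-2,20,0,0,0,0]
    - [-2,20,0,0,0,0]
    - [-2,20,0,0,0,0]
    - [-2,20,0,0,0,0]
    - [-2,20,0,0,0,0]
    - [-2,20,0,0,0,0]
    - [-2,20,0,0,0,0]

```text
clock: 21.7
position: [579.3, 40.0, 162.6]
ee_rot: [0.107, 0.994, -0.0, -0.002]
contact_force: [1.4, 0.2, -2.2]
gripper_width: 57.7
grasp_force: 64.6
```

Call:
play_rows:
  series:
    - [-2,20,0,0,0,0]
    - [-2,20,0,0,0,0]
    - [-2,20,0,0,0,0]
    - [-2,20,0,0,0,0]
    - [-2,20,0,0,0,0]
    - [-2,20,0,0,0,0]
    - [-2,20,0,0,0,0]
    - [-2,20,0,0,0,0]
    - [-1,15,0,0,0,0]
    - [-1,10,0,0,0,0]
    - [0,2,0,0,0,0]
    - [0,0,0,0,0,0]
    - [0,0,-10,0,0,0]
    - [0,0,-15,0,0,0]
    - [0,0,-15,0,0,0]
    - [0,0,-15,0,0,0]
    - [0,0,-10,0,0,0]
    - [0,0,-5,0,0,0]
    - [0,0,0,0,0,0]
    - [0,0,0,0,0,0]

```text
clock: 23.37
position: [563.3, 225.4, 94.7]
ee_rot: [0.107, 0.994, -0.0, 0.0]
contact_force: [-0.4, 0.2, -0.9]
gripper_width: 58.3
grasp_force: 64.6
```

Call:
play_rows:
  series:
    - [0.5,0.5,-6,0,0,0]
    - [0,0,-8,0,0,0]
    - [0,0,-7,0,0,0]
    - [0,0,-4,0,0,0]
    - [0,0,-3,0,0,0]
    - [0,0,-1.5,0,0,0]
    - [0,0,0,0,0,0]
    - [0,0,0,0,0,0]

```text
clock: 24.03
position: [563.7, 226.2, 65.2]
ee_rot: [0.106, 0.994, 0.0, 0.0]
contact_force: [-0.1, -0.4, -2.4]
gripper_width: 57.8
grasp_force: 64.6
```

Call:
play_rows:
  series:
    - [0,0,-1,0,0,0]
    - [0,0,-0.7,0,0,0]
    - [0,0,0,0,0,0]
    - [0,0,0,0,0,0]

```text
clock: 24.37
position: [563.7, 226.3, 63.7]
ee_rot: [0.107, 0.994, 0.0, 0.0]
contact_force: [1.4, -0.5, -1.6]
gripper_width: 57.6
grasp_force: 64.6
```

Call:
play_rows:
  series:
    - [0,0,-0.7,0,0,0]
    - [0,0,-0.6,0,0,0]
    - [0,0,0,0,0,0]
    - [0,0,0,0,0,0]

```text
clock: 24.7
position: [563.7, 226.3, 63.6]
ee_rot: [0.106, 0.994, 0.0, 0.0]
contact_force: [-3.4, -0.7, 6.6]
gripper_width: 58.1
grasp_force: 65.3
```

Call:
play_rows:
  series:
    - [0,0,0,0,0,0]
    - [0,0,0,0,0,0]
    - [0,0,0,0,0,0]
    - [0,0,0,0,0,0]
    - [0,0,0,0,0,0]
    - [0,0,0,0,0,0]
    - [0,0,5,0,0,0]
    - [0,0,10,0,0,0]
    - [0,0,20,0,0,0]
    - [0,0,25,0,0,0]
    - [0,0,25,0,0,0]
    - [0,0,20,0,0,0]
    - [0,0,15,0,0,0]
    - [0,0,5,0,0,0]
  gripper: 1

```text
clock: 25.87
position: [564.9, 226.9, 191.4]
ee_rot: [0.106, 0.994, 0.002, 0.003]
contact_force: [1.0, 0.2, -0.2]
gripper_width: 85.5
grasp_force: 0.0
```

Call:
play_rows:
  series:
    - [0,-12,0,0,0,0]
    - [1,-25,0,0,0,0]
    - [1,-30,0,0,0,0]
    - [1,-30,0,0,0,0]
    - [1,-30,0,0,0,0]
    - [1,-30,0,0,0,0]
    - [1,-30,0,0,0,0]
    - [1,-30,0,0,0,0]
    - [1,-30,0,0,0,0]
    - [1,-30,0,0,0,0]
    - [1,-30,0,0,0,0]
    - [1,-30,0,0,0,0]
    - [1,-30,0,0,0,0]
    - [1,-30,0,0,0,0]
    - [1,-30,0,0,0,0]
    - [1,-30,0,0,0,0]
    - [1,-30,0,0,0,0]
    - [1,-30,0,0,0,0]
    - [1,-30,0,0,0,0]
    - [1,-20,0,0,0,0]

```text
clock: 27.53
position: [580.9, -343.6, 185.4]
ee_rot: [0.108, 0.994, 0.0, -0.001]
contact_force: [-0.0, 0.5, 0.2]
gripper_width: 85.4
grasp_force: 0.0
```

Call:
play_rows:
  series:
    - [1,-3,0,0,0,0]
    - [0,0,0,0,0,0]
    - [0,0,0,0,0,0]

```text
clock: 27.78
position: [582.6, -343.7, 185.9]
ee_rot: [0.107, 0.994, 0.0, -0.001]
contact_force: [-0.6, 0.3, 0.2]
gripper_width: 85.5
grasp_force: 0.0
```

Run:
```python
from h import *
d=snap('top','top5.png'); cv2.imwrite('pics/t5.png',cv2.resize(d['image'][120:300,100:400,::-1],(800,480),interpolation=cv2.INTER_CUBIC))
print(read_state()['position'])
```

```text
[ 582.93850481 -343.09517403  186.34774371]
```

View pics/t5.png

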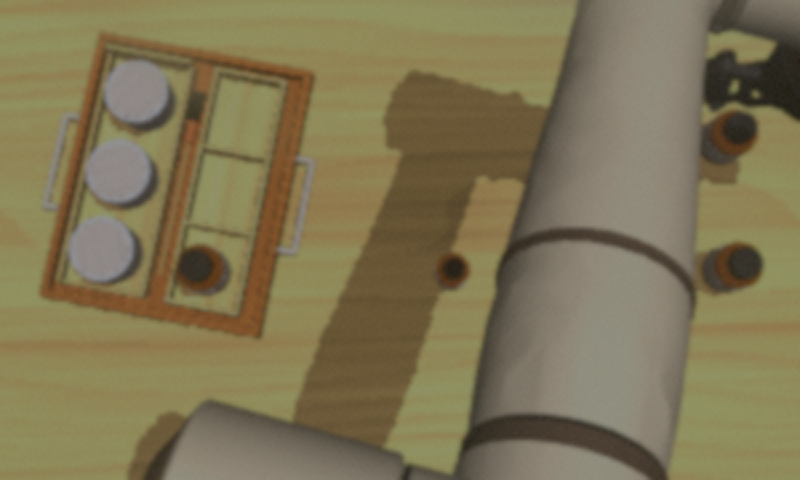

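All three tins stand in a row, at (138,93), (120,173) and (103,250) in this crop. Next is bottle 1.

Call:
play_rows:
  series:
    - [0,0,-10,0,0,0]
    - [0,0,-18,0,0,0]
    - [0,0,-20,0,0,0]
    - [0,0,-20,0,0,0]
    - [0,0,-20,0,0,0]
    - [0,0,-17,0,0,0]
    - [0,0,-15,0,0,0]
    - [0,0,-10,0,0,0]
    - [0,0,-6,0,0,0]
    - [0,0,-3,0,0,0]
    - [0,0,0,0,0,0]
    - [0,0,0,0,0,0]

```text
clock: 28.83
position: [584.1, -343.9, 48.9]
ee_rot: [0.106, 0.994, -0.0, 0.001]
contact_force: [-0.5, -0.0, 1.0]
gripper_width: 85.1
grasp_force: 0.0
```

Call:
play_rows:
  series:
    - [0,0,0,0,0,0]
    - [0,0,0,0,0,0]
    - [0,0,0,0,0,0]
    - [0,0,0,0,0,0]
    - [0,0,0,0,0,0]
    - [0,0,0,0,0,0]
    - [0,0,0,0,0,0]
    - [0,0,0,0,0,0]
    - [0,0,0,0,0,0]
    - [0,0,0,0,0,0]
  gripper: 0

```text
clock: 29.67
position: [584.2, -344.6, 49.5]
ee_rot: [0.106, 0.994, -0.001, 0.001]
contact_force: [-0.8, -1.2, 6.2]
gripper_width: 42.3
grasp_force: 61.4
```

Call:
play_rows:
  series:
    - [0,0,5,0,0,0]
    - [0,0,10,0,0,0]
    - [0,0,20,0,0,0]
    - [0,0,25,0,0,0]
    - [0,0,25,0,0,0]
    - [0,0,25,0,0,0]
    - [0,0,15,0,0,0]
    - [0,0,5,0,0,0]
    - [1,10,0,0,0,0]
    - [1.5,20,0,0,0,0]
    - [1.5,20,0,0,0,0]
    - [1.5,20,0,0,0,0]
    - [1.5,20,0,0,0,0]
    - [1.5,20,0,0,0,0]
    - [1.5,20,0,0,0,0]
    - [1.5,20,0,0,0,0]
    - [1.5,20,0,0,0,0]
    - [1.5,20,0,0,0,0]
    - [1.5,20,0,0,0,0]
    - [1.5,20,0,0,0,0]

```text
clock: 31.33
position: [599.5, -111.9, 175.8]
ee_rot: [0.107, 0.994, 0.0, -0.002]
contact_force: [-0.5, -0.2, -0.8]
gripper_width: 42.4
grasp_force: 61.1
```

Call:
play_rows:
  series:
    - [1.5,20,0,0,0,0]
    - [1.5,20,0,0,0,0]
    - [1.5,20,0,0,0,0]
    - [1.5,20,0,0,0,0]
    - [1.5,20,0,0,0,0]
    - [1.5,20,0,0,0,0]
    - [1.5,20,0,0,0,0]
    - [1.5,20,0,0,0,0]
    - [1.5,20,0,0,0,0]
    - [1.5,20,0,0,0,0]
    - [0.5,18,0,0,0,0]
    - [0,10,0,0,0,0]
    - [0,0,0,0,0,0]
    - [0,0,0,0,0,0]
    - [0,0,-10,0,0,0]
    - [0,0,-20,0,0,0]
    - [0,0,-20,0,0,0]
    - [0,0,-15,0,0,0]
    - [0,0,-5,0,0,0]
    - [0,0,0,0,0,0]

```text
clock: 33.0
position: [615.3, 112.7, 105.8]
ee_rot: [0.107, 0.994, -0.001, -0.002]
contact_force: [0.6, -0.1, -2.3]
gripper_width: 42.6
grasp_force: 61.2
```

```bash
python3 look.py 6 617 114 50
```

```text
[617.00140925 113.65582777 108.49855912]
```

View pics/c6.png

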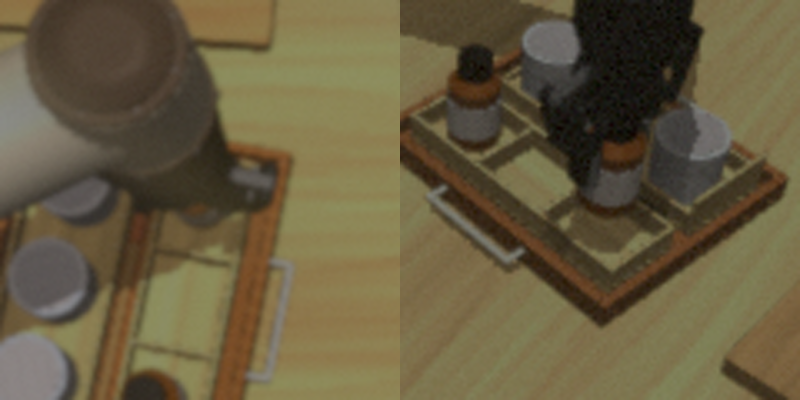

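The bottle is centred over the back cell and upright, so I lower it.

Call:
play_rows:
  series:
    - [0,0,-6,0,0,0]
    - [0,0,-10,0,0,0]
    - [0,0,-10,0,0,0]
    - [0,0,-8,0,0,0]
    - [0,0,-5,0,0,0]
    - [0,0,-3,0,0,0]
    - [0,0,-2,0,0,0]
    - [0,0,0,0,0,0]
    - [0,0,0,0,0,0]

```text
clock: 33.85
position: [616.8, 114.3, 64.3]
ee_rot: [0.106, 0.994, 0.0, 0.0]
contact_force: [-0.1, -0.3, -1.6]
gripper_width: 42.8
grasp_force: 61.2
```

Call:
play_rows:
  series:
    - [0,0,-1,0,0,0]
    - [0,0,-0.7,0,0,0]
    - [0,0,0,0,0,0]
    - [0,0,0,0,0,0]

```text
clock: 34.18
position: [616.6, 114.2, 62.6]
ee_rot: [0.106, 0.994, 0.0, 0.0]
contact_force: [-0.5, -0.3, -1.5]
gripper_width: 42.8
grasp_force: 61.2
```

Call:
play_rows:
  series:
    - [0,0,-0.7,0,0,0]
    - [0,0,-0.6,0,0,0]
    - [0,0,0,0,0,0]
    - [0,0,0,0,0,0]

```text
clock: 34.52
position: [616.7, 114.2, 61.6]
ee_rot: [0.106, 0.994, 0.0, 0.0]
contact_force: [-1.3, 0.1, 1.4]
gripper_width: 42.7
grasp_force: 61.5
```

Call:
play_rows:
  series:
    - [0,0,-0.3,0,0,0]
    - [0,0,0,0,0,0]
    - [0,0,0,0,0,0]
    - [0,0,0,0,0,0]
    - [0,0,0,0,0,0]
    - [0,0,0,0,0,0]
    - [0,0,0,0,0,0]
    - [0,0,5,0,0,0]
    - [0,0,10,0,0,0]
    - [0,0,20,0,0,0]
    - [0,0,25,0,0,0]
    - [0,0,25,0,0,0]
    - [0,0,20,0,0,0]
    - [0,0,15,0,0,0]
    - [0,0,5,0,0,0]
  gripper: 1

```text
clock: 35.77
position: [618.0, 114.6, 190.3]
ee_rot: [0.106, 0.994, 0.001, 0.003]
contact_force: [0.3, -0.2, 0.8]
gripper_width: 85.4
grasp_force: 0.0
```

Call:
play_rows:
  series:
    - [-4,-12,0,0,0,0]
    - [-9,-26,0,0,0,0]
    - [-9,-26,0,0,0,0]
    - [-9,-26,0,0,0,0]
    - [-9,-26,0,0,0,0]
    - [-9,-26,0,0,0,0]
    - [-9,-26,0,0,0,0]
    - [-9,-26,0,0,0,0]
    - [-9,-26,0,0,0,0]
    - [-9,-26,0,0,0,0]
    - [-9,-26,0,0,0,0]
    - [-9,-26,0,0,0,0]
    - [-9,-26,0,0,0,0]
    - [-9,-26,0,0,0,0]
    - [-9,-26,0,0,0,0]
    - [-9,-26,0,0,0,0]
    - [-9,-26,0,0,0,0]
    - [-9,-26,0,0,0,0]
    - [0,0,0,0,0,0]
    - [0,0,0,0,0,0]

```text
clock: 37.43
position: [457.6, -340.8, 184.5]
ee_rot: [0.108, 0.994, 0.001, -0.001]
contact_force: [0.4, 0.3, -0.6]
gripper_width: 85.4
grasp_force: 0.0
```

Run:
```python
from h import *
d=snap('top','top7.png'); cv2.imwrite('pics/t7.png',cv2.resize(d['image'][120:300,100:400,::-1],(800,480),interpolation=cv2.INTER_CUBIC))
print(read_state()['position'])
```

```text
[ 458.21535909 -340.03693888  184.73597946]
```

View pics/t7.png

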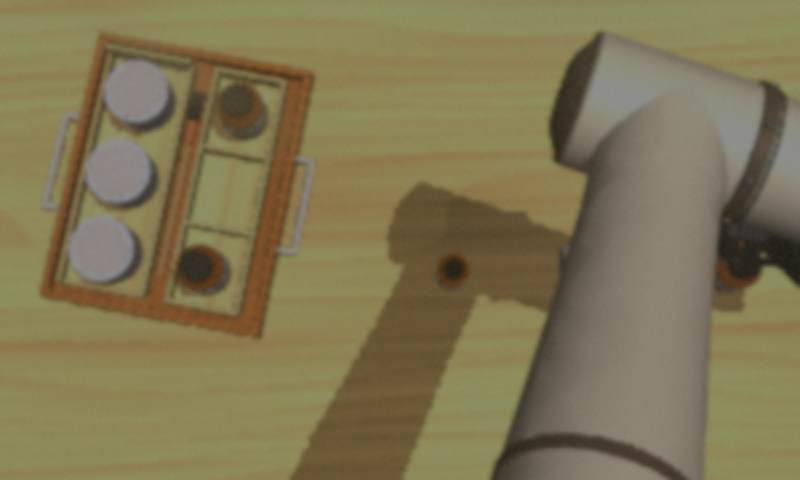

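The first bottle stands in the back cell at (242,108), and only the middle cell is empty. I grip bottle 2.

Call:
play_rows:
  series:
    - [0,0,-10,0,0,0]
    - [1,0,-18,0,0,0]
    - [0,0,-20,0,0,0]
    - [0,0,-20,0,0,0]
    - [0,0,-20,0,0,0]
    - [0,0,-17,0,0,0]
    - [0,0,-14,0,0,0]
    - [0,0,-10,0,0,0]
    - [0,0,-6,0,0,0]
    - [0,0,-3,0,0,0]
    - [0,0,0,0,0,0]
    - [0,0,0,0,0,0]

```text
clock: 38.48
position: [461.0, -339.9, 48.3]
ee_rot: [0.106, 0.994, -0.0, 0.001]
contact_force: [-0.4, -0.3, -0.1]
gripper_width: 85.4
grasp_force: 0.0
```

Call:
play_rows:
  series:
    - [0,0,0,0,0,0]
    - [0,0,0,0,0,0]
    - [0,0,0,0,0,0]
    - [0,0,0,0,0,0]
    - [0,0,0,0,0,0]
    - [0,0,0,0,0,0]
    - [0,0,0,0,0,0]
    - [0,0,0,0,0,0]
    - [0,0,0,0,0,0]
    - [0,0,0,0,0,0]
  gripper: 0

```text
clock: 39.32
position: [461.2, -340.4, 48.9]
ee_rot: [0.106, 0.994, -0.001, 0.001]
contact_force: [-0.4, -0.7, 5.9]
gripper_width: 42.5
grasp_force: 61.3
```

Call:
play_rows:
  series:
    - [0,0,5,0,0,0]
    - [0,0,10,0,0,0]
    - [0,0,20,0,0,0]
    - [0,0,25,0,0,0]
    - [0,0,25,0,0,0]
    - [0,0,25,0,0,0]
    - [0,0,15,0,0,0]
    - [0,0,5,0,0,0]
    - [2,10,0,0,0,0]
    - [3.5,20,0,0,0,0]
    - [3.5,20,0,0,0,0]
    - [3.5,20,0,0,0,0]
    - [3.5,20,0,0,0,0]
    - [3.5,20,0,0,0,0]
    - [3.5,20,0,0,0,0]
    - [3.5,20,0,0,0,0]
    - [3.5,20,0,0,0,0]
    - [3.5,20,0,0,0,0]
    - [3.5,20,0,0,0,0]
    - [3.5,20,0,0,0,0]

```text
clock: 40.98
position: [499.7, -108.2, 176.1]
ee_rot: [0.107, 0.994, -0.0, -0.002]
contact_force: [0.1, -0.8, -1.1]
gripper_width: 42.7
grasp_force: 61.0
```

Call:
play_rows:
  series:
    - [3.5,20,0,0,0,0]
    - [3.5,20,0,0,0,0]
    - [3.5,20,0,0,0,0]
    - [3.5,20,0,0,0,0]
    - [3.5,20,0,0,0,0]
    - [3.5,20,0,0,0,0]
    - [3.5,20,0,0,0,0]
    - [3.5,20,0,0,0,0]
    - [3.5,20,0,0,0,0]
    - [3.5,20,0,0,0,0]
    - [3.5,20,0,0,0,0]
    - [3.5,14,0,0,0,0]
    - [0.2,6,0,0,0,0]
    - [0,0,0,0,0,0]
    - [0,0,-10,0,0,0]
    - [0,0,-20,0,0,0]
    - [0,0,-15,0,0,0]
    - [0,0,-8,0,0,0]
    - [0,0,0,0,0,0]
    - [0,0,0,0,0,0]

```text
clock: 42.65
position: [543.1, 129.4, 124.5]
ee_rot: [0.107, 0.994, -0.0, -0.0]
contact_force: [0.8, -0.2, -1.1]
gripper_width: 42.3
grasp_force: 61.0
```

```bash
python3 look.py 8 544 130 60
```

```text
[543.8534892  130.02955964 125.64517845]
```

View pics/c8.png

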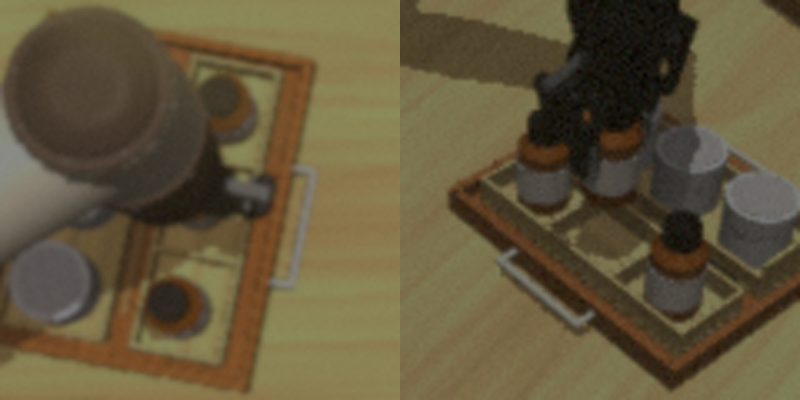

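The bottle is over the empty middle cell with its neighbours clear, so I lower it.

Call:
play_rows:
  series:
    - [0,0,-8,0,0,0]
    - [0,0,-12,0,0,0]
    - [0,0,-12,0,0,0]
    - [0,0,-10,0,0,0]
    - [0,0,-8,0,0,0]
    - [0,0,-6,0,0,0]
    - [0,0,-3,0,0,0]
    - [0,0,-2,0,0,0]
    - [0,0,0,0,0,0]
    - [0,0,0,0,0,0]

```text
clock: 43.58
position: [543.5, 130.3, 64.1]
ee_rot: [0.106, 0.994, 0.0, 0.0]
contact_force: [-1.0, -0.1, -0.8]
gripper_width: 42.6
grasp_force: 61.0
```

Call:
play_rows:
  series:
    - [0,0,-1,0,0,0]
    - [0,0,-0.7,0,0,0]
    - [0,0,0,0,0,0]
    - [0,0,0,0,0,0]

```text
clock: 43.92
position: [543.3, 130.2, 62.3]
ee_rot: [0.107, 0.994, 0.0, 0.0]
contact_force: [0.3, 0.1, -1.3]
gripper_width: 42.7
grasp_force: 61.0
```

Call:
play_rows:
  series:
    - [0,0,-0.7,0,0,0]
    - [0,0,-0.6,0,0,0]
    - [0,0,-0.3,0,0,0]
    - [0,0,0,0,0,0]
    - [0,0,0,0,0,0]

```text
clock: 44.33
position: [543.3, 130.2, 61.0]
ee_rot: [0.106, 0.994, 0.0, 0.0]
contact_force: [-1.9, 0.2, 3.3]
gripper_width: 43.0
grasp_force: 61.5
```

Contact. I release, rise and move clear.

Call:
play_rows:
  series:
    - [0,0,0,0,0,0]
    - [0,0,0,0,0,0]
    - [0,0,0,0,0,0]
    - [0,0,0,0,0,0]
    - [0,0,0,0,0,0]
    - [0,0,0,0,0,0]
    - [0,0,0,0,0,0]
    - [0,0,5,0,0,0]
    - [0,0,10,0,0,0]
    - [0,0,20,0,0,0]
    - [0,0,25,0,0,0]
    - [0,0,25,0,0,0]
    - [0,0,20,0,0,0]
    - [0,0,20,0,0,0]
    - [0,0,10,0,0,0]
    - [0,0,5,0,0,0]
  gripper: 1

```text
clock: 45.67
position: [543.9, 130.5, 203.1]
ee_rot: [0.106, 0.994, 0.001, 0.002]
contact_force: [0.8, 1.0, -0.0]
gripper_width: 85.6
grasp_force: 0.0
```

Call:
play_rows:
  series:
    - [-2,-12,0,0,0,0]
    - [-4,-24,0,0,0,0]
    - [-4,-24,0,0,0,0]
    - [-4,-24,0,0,0,0]
    - [-4,-24,0,0,0,0]
    - [-4,-24,0,0,0,0]
    - [-4,-24,0,0,0,0]
    - [-4,-24,0,0,0,0]
    - [-4,-24,0,0,0,0]
    - [-4,-24,0,0,0,0]
    - [-4,-24,0,0,0,0]
    - [-4,-24,0,0,0,0]
    - [-4,-24,0,0,0,0]
    - [-4,-24,0,0,0,0]
    - [-4,-24,0,0,0,0]
    - [-2,-12,0,0,0,0]
    - [0,0,0,0,0,0]
    - [0,0,0,0,0,0]
    - [0,0,0,0,0,0]

```text
clock: 47.25
position: [482.8, -229.4, 199.9]
ee_rot: [0.106, 0.994, 0.0, -0.001]
contact_force: [0.7, -1.1, 0.8]
gripper_width: 85.2
grasp_force: 0.0
```

```bash
python3 look.py 9 554 180 50
```

```text
[ 483.26019459 -229.01980542  200.28827584]
```

View pics/c9.png

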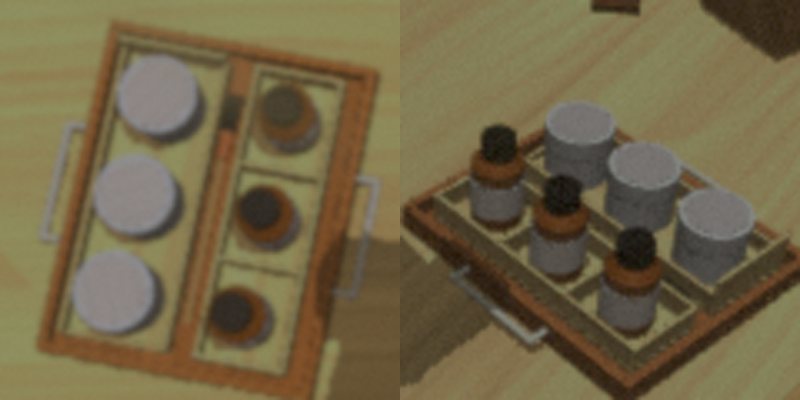

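All three tins stand upright in the tray row, at (160,95), (137,195) and (115,290). The rack holds one bottle per cell, with caps at (285,105), (260,213) and (232,312). I hand the job in.

```bash
python3 -c "from bench import job_done; print(job_done())"
```

```text
the job is handed in; nothing more can be done
None
```

I handed the job in at about 47 s: the old tin is at the front of the tray with the two new tins behind it, the two new bottles stand in the rack's empty cells, everything was upright in the last picture, and I did not touch the nib tin, the dropper or the stock bottle.

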